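Take a cooled module apart into its parts trays

ROBOT

A 6-joint arm with a two-finger parallel gripper is mounted at the origin on a cart in front of the work surface, level with it; the furniture and walls round the work are solid. World frame = base frame: x ahead of the robot, y to its left, z up, the work surface at z = 0. Lengths are in mm, angles in rad, forces in N, time in s.
With the tool pointing down it reaches from about 350 to 875 mm from the base axis. Payload 4.2 kg.
Tool frame: the origin (TCP) lies where the fingers leave the gripper's body, on its centre line; the fingertips stand 73 mm ahead of it and the grasp point (between the pads) lies 54 mm ahead of it; z points along the fingers, y is the direction in which the jaws open and shut (so a half turn about z gives the same grasp; the last joint's range is limited). The gripper opens to 85 mm and grips with 20 to 120 N. Pads are 22 mm wide; open, the fingers measure 114 mm over their backs; the gripper's body (76 mm by 85 mm) begins 54 mm behind the grasp point. The pads swing forward as they close: fully open they stand 13 mm farther back than shut.
Start: joints at [1.38, 0.385, 0.008, 0, -1.194, -0.259], TCP at [271.707, 562.827, 303.912] pointing down, gripper open.
Joint ranges: [-3.14, 3.14], [-1.21, 2.06], [-1.07, 1.41], [-3.16, 2.05], [-2.99, -0.16], [-3.1, 3.1]. Speed limits (rad/s): [2.79, 2.79, 3.14, 3.14, 3.14, 3.14].

INTERFACE

Orientations are given as a unit quaternion [x, y, z, w].
In Python, from bench import arm gives the robot as it stands.
- The arm moves only by the tool apply_moves, never from a script. Its argument "increments" is a list that holds one entry, the list of rows, each a list of 7 numbers: the shift along the tool's x, y, z scaled (see below), then the turn, a rotation vector about the tool's x, y, z scaled (see below), then the gripper's target within -1 to 1 (fully open at 1, half-way at 0, shut at -1). A call has 1 to 10 rows; each row is the pose to reach, as a shift and turn from the pose commanded when the call began, along the tool's axes at that moment; what a row does not reach only later rows make up. The controller multiplies each number of a shift by 100 mm and each number of a turn by 0.5 rad. A row lasts 1/10 s, in which the tool goes at most 50 mm and 8.59 degrees, less where a joint would pass 70% of its speed; a pose out of reach is approached as far as the arm can. A call with a number of a shift or a turn outside -1 to 1 is refused whole. A call with a gripper value outside its range is refused whole. The fingers move at their own pace and stop on an object; the grip force is fixed at half the most. Time passes only in rows, so rows that repeat a pose let the fingers close. It gives the time, the measured TCP pose, the force and the opening at its end, in the units of the state.
- arm.read_state(): the state, without advancing time (a new reading comes with each control period).
- arm.get_image(name): name is "scene" or "top"; returns a dict with "img" (384x512x3 uint8, red, green, blue), "fx", "fy", "cx", "cy" (pixels), "k1" (the pictures are not rectified: a ray, as slopes to the right and down, at radius r is drawn at 1 + k1 r^2 times it, then the intrinsics apply), "pose" (4x4, takes a point from camera to world coordinates). Camera axes: x right, y up, looking along -z (the intrinsics and any distortion apply to the point x, -y, -z); pixel columns grow to the right and rows downward; lengths in mm; the calibration is good to about 2 mm. A picture is of the moment at which its call begins. There is no depth.
- arm.job_done(): hands the job in, once; it reports no verdict.
Trained networks look in a picture, given as the dict that the camera call returned (one of the last four; its "shot" number tells which), for a name from the list of things; names that differ only in an ending like _2 or _b are one class to them, and where a whole thing is asked for, a point or a joint stands for the part that bears it (a point fixed in the world has none). Each returns a list of dicts, best first, with "conf" (0 to 1); they miss things now and then, are a little off and sometimes report something else, mostly with a low value. They report only what shows in the picture. A call takes as long as a camera call.
- arm.outline_of(label, picture): "pixels" (384x512 bool, what is visible of it) and "box" ([centre column, centre row, width, height] in pixels, round what is visible of it).
- arm.mark_of(label, picture): "at" ([column, row] in pixels: a listed point, or the origin of a listed thing).
The state is a dict: "clock": time; "joints": joint angles; "joint_vel": joint speeds; "joint_efforts": joint torques, N m; "position": TCP position; "ee_rot": TCP orientation; "contact_force": force on the tool from outside, world axes, zero at the start; "wrist_torque": the same for the moment, N m; "gripper_width": finger opening in mm.
Only numpy, scipy, OpenCV 4.12 (cv2) and the standard library are available. Lean on these libraries where they do the work, as an engineer would, in place of code of your own. Each camera call takes 0.05 s, during which the arm holds its last target.

TASK

Take the unbolted module apart, and lay each of its four parts the same way up as it is now, flat on the floor of the white-rimmed grey tray of its own size: the fan in the small square tray, the heat sink, the circuit board and the aluminium enclosure each in the tray that is just a little larger than it, long side along long side. Set the parts down, do not drop them, and leave the wire spool and the tape roll where they stand.

Things in the scene. Friction and masses are not known exactly. Their poses are not given: they have to be found in the camera images.
- fan_center (a point): small square cooling fan of black plastic, 25x25 mm and 15 mm high, top of the stack, lying flat on the heat sink. Point: its middle, half-way up (7.5 mm above its underside); z up, x and y along its sides
- sink_center (a point): finned metal heat sink, 30 (x) by 40 (y) mm and 22 mm high, fins up, under the fan and on the board. Point: its middle, half-way up (11 mm above its underside); x along the short side, y along the long side, z up
- board_center (a point): small blue circuit board with its parts on it, 42 (x) by 55 (y) mm and 13 mm high, solid enough to grip across its edges, under the heat sink and on the enclosure. Point: its middle, half-way up (6.5 mm above its underside); x along the short side, y along the long side, z up
- enclosure_center (a point): closed aluminium enclosure, 52 (x) by 66 (y) mm and 24 mm high, bottom of the stack, standing on the bench. Point: its middle, half-way up (12 mm above the bench); x along the short side, y along the long side, z up
- nest_fan_floor (a point): fixed shallow open tray of grey plastic for the fan, the smallest tray and the only square one: pocket 37x37 mm (x by y), floor 2 mm above the bench, white rim walls 4 mm thick with their top 6 mm above the bench (4 mm above the floor). Point: middle of the pocket floor; x and y along the tray's sides, z up
- nest_sink_floor (a point): fixed shallow open tray of grey plastic for the heat sink, the second smallest tray: pocket 42x52 mm (x by y), floor 2 mm above the bench, white rim walls 4 mm thick with their top 6 mm above the bench (4 mm above the floor). Point: middle of the pocket floor; x and y along the tray's sides; x along the short side, y along the long side, z up
- nest_board_floor (a point): fixed shallow open tray of grey plastic for the circuit board, the second largest tray: pocket 54x67 mm (x by y), floor 2 mm above the bench, white rim walls 4 mm thick with their top 6 mm above the bench (4 mm above the floor). Point: middle of the pocket floor; x and y along the tray's sides; x along the short side, y along the long side, z up
- nest_enclosure_floor (a point): fixed shallow open tray of grey plastic for the enclosure, the largest tray: pocket 64x78 mm (x by y), floor 2 mm above the bench, white rim walls 4 mm thick with their top 6 mm above the bench (4 mm above the floor). Point: middle of the pocket floor; x and y along the tray's sides; x along the short side, y along the long side, z up
- spool_center (a point): bystander: upright pale wire spool, 54 mm across and 42 mm high, loose; point: its middle
- tape_center (a point): bystander: dark roll of tape lying flat, 54 mm across and 19 mm high, loose; point: its middle

How it is judged (in metres and radians):
At the end, for the whole second after the job is handed in: Each part lies still in its own tray: its middle within 10 mm of the tray's middle (from above), underside within 2.5 mm of the tray floor, level within 0.1 rad, long side (not the fan) within 0.5 rad of the tray's; spool and tape roll upright within 15 mm of their places (horizontal distance between fan_center and nest_fan_floor below 0.01 m and z of fan_center in the frame of nest_fan_floor between 0.005 and 0.01 m and angle between each of fan_center, sink_center, board_center, enclosure_center's own z axis and vertical below 0.1 rad and linear speed of each of fan, sink, board, enclosure below 0.02 m/s and angular speed of each of fan, sink, board, enclosure below 0.2 rad/s and horizontal distance between sink_center and nest_sink_floor below 0.01 m and z of sink_center in the frame of nest_sink_floor between 0.0085 and 0.0135 m and angle between the x axis of sink_center and the x axis of nest_sink_floor, either way round below 0.5 rad and horizontal distance between board_center and nest_board_floor below 0.01 m and z of board_center in the frame of nest_board_floor between 0.004 and 0.009 m and angle between the x axis of board_center and the x axis of nest_board_floor, either way round below 0.5 rad and horizontal distance between enclosure_center and nest_enclosure_floor below 0.01 m and z of enclosure_center in the frame of nest_enclosure_floor between 0.0095 and 0.0145 m and angle between the x axis of enclosure_center and the x axis of nest_enclosure_floor, either way round below 0.5 rad and not (distance of spool_center from where it was at the start of the episode above 0.015 m or angle between spool_center's own z axis and vertical above 0.3 rad) and not (distance of tape_center from where it was at the start of the episode above 0.015 m or angle between tape_center's own z axis and vertical above 0.3 rad)); the robot touches nothing.
It fails at once if a part is dropped or thrown (faster than 0.7 m/s while no finger touches it: a fall of about 25 mm) ((linear speed of fan above 0.7 m/s and contact force between the fingers and fan below 0.05 N) or (linear speed of sink above 0.7 m/s and contact force between the fingers and sink below 0.05 N) or (linear speed of board above 0.7 m/s and contact force between the fingers and board below 0.05 N) or (linear speed of enclosure above 0.7 m/s and contact force between the fingers and enclosure below 0.05 N)).
It fails at once if the solder spool is pushed more than 15 mm from where it stood or tipped over (distance of spool_center from where it was at the start of the episode above 0.015 m or angle between spool_center's own z axis and vertical above 0.3 rad).
It fails at once if the tape roll is pushed more than 15 mm from where it stood or tipped over (distance of tape_center from where it was at the start of the episode above 0.015 m or angle between tape_center's own z axis and vertical above 0.3 rad).
It also fails if it takes over 106 s, if anything falls off the work surface, if the arm or the gripper's body presses on something with over 40 N, if the wrist force passes 120 N, or if a joint passes its speed limit or range.

## Working session

There is one attempt and no reset: what is moved stays moved. The work goes in short steps, Python scripts to look and compute and a tool call to move; the robot and the scene stay as the last step left them, time stands still between calls to the robot, and variables do not carry over. Pictures are saved under pics/ and viewed, and the job is handed in when it is done.

Besides the shell and the picture viewer there is one more tool, called after ">>>" as a command line: name --argument value ..., lists and objects as JSON in quotes. apply_moves: Moves the arm, as the interface text tells. Shifts and turns lie within -1 to 1; 1 stands for 100 mm of shift or 0.5 rad of turn. Its arguments: {"type":"object","properties":{"increments":{"type":"array"}},"required":["increments"]}

```bash
mkdir -p pics; cat > h.py <<'E'
import numpy as np, cv2
from bench import arm
def snap(n,f):
    p=arm.get_image(n); cv2.imwrite('pics/'+f,cv2.cvtColor(p['img'],cv2.COLOR_RGB2BGR)); return p
def ray(p,uv):
    K=np.array([[p['fx'],0,p['cx']],[0,p['fy'],p['cy']],[0,0,1.]])
    x=(uv[0]-p['cx'])/p['fx'];y=(uv[1]-p['cy'])/p['fy']
    a,b=x,y
    for _ in range(30):
        s=1+p['k1']*(a*a+b*b);a,b=x/s,y/s
    T=np.array(p['pose']);return T[:3,3],T[:3,:3]@np.array([a,-b,-1.])
def atz(p,uv,z):
    o,d=ray(p,uv);return o+d*(z-o[2])/d[2]
def proj(p,X):
    T=np.array(p['pose']);c=T[:3,:3].T@(np.array(X,float)-T[:3,3])
    a,b=c[0]/-c[2],-c[1]/-c[2];s=1+p['k1']*(a*a+b*b)
    return np.array([p['fx']*a*s+p['cx'],p['fy']*b*s+p['cy']])
def tri(p,u,q,v):
    o1,d1=ray(p,u);o2,d2=ray(q,v)
    d1/=np.linalg.norm(d1);d2/=np.linalg.norm(d2)
    A=np.stack([d1,-d2],1);t=np.linalg.lstsq(A,o2-o1,rcond=None)[0]
    a,b=o1+d1*t[0],o2+d2*t[1];return (a+b)/2,np.linalg.norm(a-b)
def rect(p,mask,z):
    m=mask.astype(np.uint8)
    c=max(cv2.findContours(m,cv2.RETR_EXTERNAL,cv2.CHAIN_APPROX_NONE)[0],key=cv2.contourArea)[:,0]
    P=np.array([atz(p,u,z)[:2] for u in c],np.float32)
    return cv2.minAreaRect(P)
E
python3 - <<'E'
from h import *
s=arm.read_state();print(s)
a=snap('scene','s0.png');b=snap('top','t0.png')
for p in(a,b):print(p['fx'],p['k1'],np.round(p['pose'],3).tolist(),p['shot'])
for n,z in dict(fan_center=79-5,sink_center=48,board_center=30.5,enclosure_center=12,nest_fan_floor=2,nest_sink_floor=2,nest_board_floor=2,nest_enclosure_floor=2,spool_center=21,tape_center=9.5).items():
    A=arm.mark_of(n,a);B=arm.mark_of(n,b)
    print(n,[(round(x['conf'],2),np.round(x['at']).tolist()) for x in A[:2]],[(round(x['conf'],2),np.round(x['at']).tolist(),np.round(atz(b,x['at'],z)).tolist()) for x in B[:2]])
    if A and B:
        X,e=tri(a,A[0]['at'],b,B[0]['at']);print('   ',np.round(X,1),round(e,1))
E
```

```text
{'clock': 0.0, 'joints': array([ 1.37958525e+00,  3.85533626e-01,  6.63437990e-03, -5.00480625e-04,
       -1.19401463e+00, -2.58628803e-01]), 'joint_vel': array([ 0.00076266, -0.00041485,  0.00168353,  0.00200208, -0.00037729,
        0.00057155]), 'joint_efforts': array([ 1.36996510e-03, -3.92289054e+01,  1.88401401e+01,  4.18591529e+00,
       -4.72107247e-03, -4.08297097e-06]), 'position': array([271.53749681, 562.4548848 , 302.838392  ]), 'ee_rot': array([ 9.74790800e-01, -2.23118177e-01, -1.96773810e-04,  1.06601068e-03]), 'contact_force': array([-0.65965177,  0.22597798, -0.04705428]), 'wrist_torque': array([-0.10990869, -0.02390071,  0.01900886]), 'gripper_width': 85.56990445851332}
424.6385353732951 -0.03801035543268396 [[-0.427, 0.714, -0.555, 129.6], [-0.904, -0.325, 0.277, 235.847], [0.017, 0.62, 0.784, 753.089], [0.0, 0.0, 0.0, 1.0]] 1
486.8409013042741 0.053813731544559325 [[-0.023, 0.998, -0.053, 561.402], [-1.0, -0.023, -0.002, -4.43], [-0.003, 0.053, 0.999, 929.933], [0.0, 0.0, 0.0, 1.0]] 2
fan_center [(0.65, [175.0, 187.0])] [(0.64, [172.0, 148.0], [685.0, 140.0, 74
[... 451 characters left out ...]
3.0, 194.0], [606.0, 57.0, 2.0])]
    [607.6  59.6   0. ] 5.2
nest_sink_floor [(0.63, [342.0, 252.0])] [(0.96, [320.0, 281.0], [437.0, -122.0, 2.0])]
    [ 4.373e+02 -1.221e+02 -3.000e-01] 1.2
nest_board_floor [(0.81, [243.0, 174.0])] [(0.56, [263.0, 139.0], [709.0, -23.0, 2.0])]
    [708.2 -23.4   3.2] 0.7
nest_enclosure_floor [(0.82, [282.0, 232.0])] [(0.88, [270.0, 230.0], [534.0, -31.0, 2.0]), (0.68, [265.0, 139.0], [709.0, -26.0, 2.0])]
    [533.3 -31.9  -2.2] 2.9
spool_center [(0.7, [304.0, 156.0])] [(0.89, [340.0, 145.0], [692.0, -166.0, 21.0])]
    [ 691.  -170.2   14.6] 7.0
tape_center [(0.65, [204.0, 170.0])] [(0.62, [219.0, 124.0], [739.0, 61.0, 10.0])]
    [735.8  59.7  26.3] 0.1
```

View pics/s0.png

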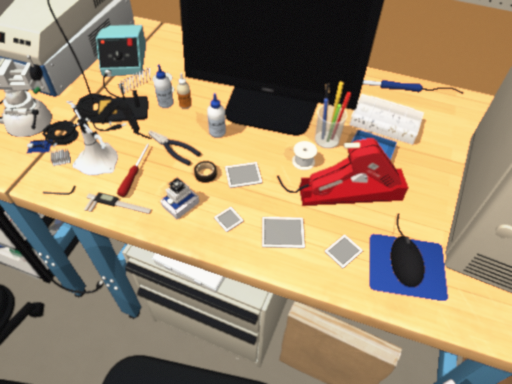

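View pics/t0.png

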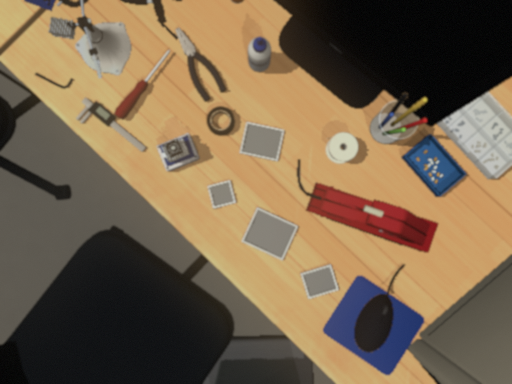

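The stack is near top pixel (178,152). The trays are at (221,194), (263,141), (271,233) and (320,281), the tape at (220,121) and the spool at (341,148). Next I'll measure orientations.

```bash
python3 - <<'E'
from h import *
a=snap('scene','s1.png');b=snap('top','t1.png')
for n,z in dict(fan_center=84,sink_center=59,board_center=37,enclosure_center=24,nest_fan_floor=6,nest_sink_floor=6,nest_board_floor=6,nest_enclosure_floor=6).items():
  for p in (a,b):
    for o in arm.outline_of(n,p)[:2]:
        (c,w,an)=rect(p,o['pixels'],z);print(n,p['shot'],round(o['conf'],2),np.round(o['box']),'c',np.round(c,1),'size',np.round(w,1),round(an,1),o['pixels'].sum())
i=cv2.cvtColor(b['img'],cv2.COLOR_RGB2BGR)
j=cv2.cvtColor(a['img'],cv2.COLOR_RGB2BGR)
cv2.imwrite('pics/z1.png',np.hstack([cv2.resize(i[125:180,150:205],(390,390),interpolation=cv2.INTER_CUBIC),cv2.resize(j[170:225,152:207],(390,390),interpolation=cv2.INTER_CUBIC)]))
E
```

```text
fan_center 3 0.68 [176. 186.  19.  11.] c [674.7 138.8] size [33.9 28.8] 17.3 173
fan_center 4 0.59 [174. 149.  16.  18.] c [684.3 137. ] size [25.3 24. ] 22.9 191
fan_center 4 0.21 [319. 281.  35.  33.] c [ 447.7 -111.5] size [47.2 55.1] 14.6 885
sink_center 3 0.65 [180. 194.  26.  14.] c [676.6 135.9] size [40.2 44.9] 17.7 208
sink_center 4 0.59 [220. 121.  29.  27.] c [734.5  53.7] size [51.3 48.6] 43.6 430
sink_center 4 0.48 [177. 149.  20.  22.] c [686.8 123.1] size [15.6 29.3] 85.3 90
board_center 3 0.46 [181. 200.  28.  21.] c [680.8 136.9] size [41.4 54.8] 17.2 196
board_center 4 0.66 [179. 152.  35.  26.] c [685.5 137.6] size [39.9 53.8] 18.9 194
board_center 4 0.16 [222. 194.  26.  30.] c [604.3  56.8] size [45.  44.1] 13.0 567
enclosure_center 3 0.77 [180. 207.  39.  24.] c [663.7 143.4] size [80.8 54.3] 74.0 361
enclosure_center 4 0.68 [178. 154.  42.  36.] c [674.3 125.1] size [41.8 76.1] 53.8 207
nest_fan_floor 3 0.71 [230. 218.  29.  23.] c [604.5  56.4] size [47.8 45.2] 15.4 383
nest_fan_floor 3 0.62 [178. 184.  20.  14.] c [738.6 126.5] size [38.4 34.4] 21.8 185
nest_fan_floor 4 0.98 [221. 193.  27.  29.] c [606.1  58.7] size [46.2 47. ] 12.8 589
nest_fan_floor 4 0.74 [344. 146.  33.  34.] c [ 687.7 -172.2] size [53.7 59.6] 43.6 750
nest_sink_floor 3 0.9 [342. 251.  36.  32.] c [ 436.7 -121.8] size [52.7 64.1] 14.8 696
nest_sink_floor 4 0.61 [322. 282.  35.  31.] c [ 436.4 -121.5] size [52. 61.] 17.1 871
nest_board_floor 3 0.81 [242. 174.  33.  25.] c [702.8 -22.5] size [77.5 66.5] 74.0 709
nest_board_floor 4 0.93 [264. 142.  42.  40.] c [704.9 -19.8] size [74.5 61.7] 77.3 1230
nest_enclosure_floor 3 0.76 [282. 233.  40.  31.] c [527.8 -34. ] size [84.3 73.5] 65.2 1202
nest_enclosure_floor 4 0.75 [269. 232.  55.  50.] c [529.3 -30.1] size [86.3 72.5] 64.1 1710
```

View pics/z1.png

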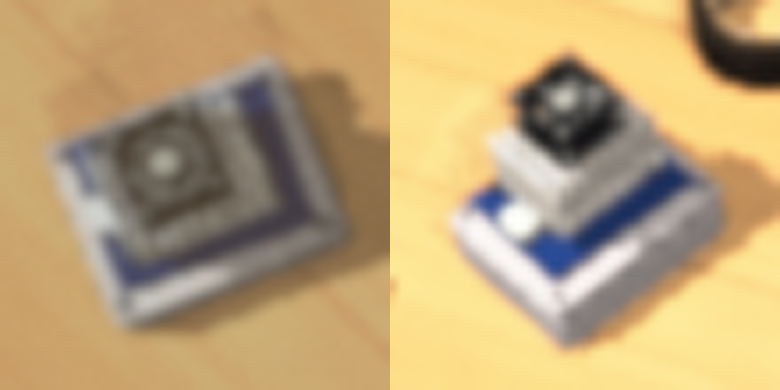

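```bash
cat >> h.py <<'E'
def overlay(p,boxes,c,half,out,k=10):
    i=cv2.cvtColor(p['img'],cv2.COLOR_RGB2BGR);u0,v0=int(c[0]-half),int(c[1]-half)
    i=cv2.resize(i[v0:v0+2*half,u0:u0+2*half],None,fx=k,fy=k,interpolation=cv2.INTER_CUBIC)
    for (x,y,an,w,h,z),col in boxes:
        r=np.radians(an);ex=np.array([np.cos(r),np.sin(r)]);ey=np.array([-ex[1],ex[0]])
        P=[np.array([x,y])+s*ex*w/2+t*ey*h/2 for s,t in((-1,-1),(1,-1),(1,1),(-1,1))]
        Q=np.array([(proj(p,[*q,z])-[u0,v0]+.5)*k for q in P],np.int32)
        cv2.polylines(i,[Q],True,col,1)
    return i
E
python3 - <<'E'
from h import *
a=snap('scene','s2.png');b=snap('top','t2.png')
X=(685.5,138,18)
B=[((*X,25,25,74),(0,0,255)),((*X,30,40,59),(0,255,0)),((*X,42,55,37),(255,255,0)),((*X,52,66,24),(255,0,255)),((*X,52,66,0),(255,0,255))]
o=np.hstack([overlay(p,B,proj(p,[685,138,35]),28,None,7) for p in(b,a)])
cv2.imwrite('pics/o2.png',o)
T=[((606,58,14,45,45,6),(0,0,255)),((606,58,14,37,37,6),(0,0,255)),((436.5,-121.6,16,50,60,6),(0,255,0)),((704,-21.5,-13,62,75,6),(255,0,0)),((528.5,-32,-25.5,72,86,6),(255,0,255))]
o=[]
for c in((606,58),(436,-121),(704,-21),(528,-32)):
  o.append(np.vstack([overlay(p,T,proj(p,[*c,6]),28,None,5)[:280,:] for p in(b,a)]))
cv2.imwrite('pics/o3.png',cv2.resize(np.hstack(o),(800,400)))
E
```

```text
(no output)
```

View pics/o2.png

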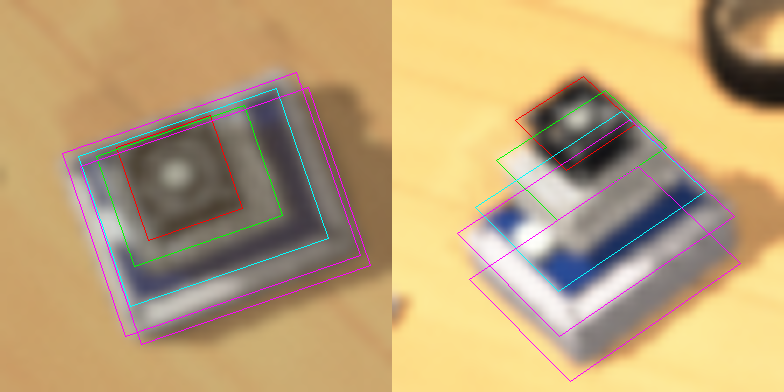

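View pics/o3.png

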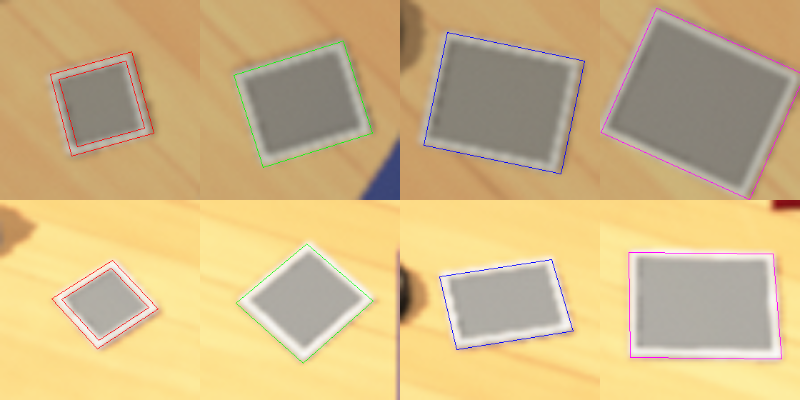

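```bash
python3 - <<'E'
from h import *
a=cv2.imread('pics/s2.png');b=cv2.imread('pics/t2.png')
for i,(u,v),f in((b,(152,127),'zb.png'),(a,(154,170),'za.png')):
    z=cv2.resize(i[v:v+48,u:u+52],None,fx=12,fy=12,interpolation=cv2.INTER_LANCZOS4)
    for k in range(0,52,5):
        cv2.putText(z,str(u+k),(k*12,8),0,.3,(0,0,0),1);cv2.line(z,(k*12+6,10),(k*12+6,16),(0,0,0),1)
        cv2.putText(z,str(v+k),(0,k*12+10),0,.3,(0,0,0),1);cv2.line(z,(22,k*12+6),(28,k*12+6),(0,0,0),1)
    cv2.imwrite('pics/'+f,z)
E
```

```text
(no output)
```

View pics/zb.png

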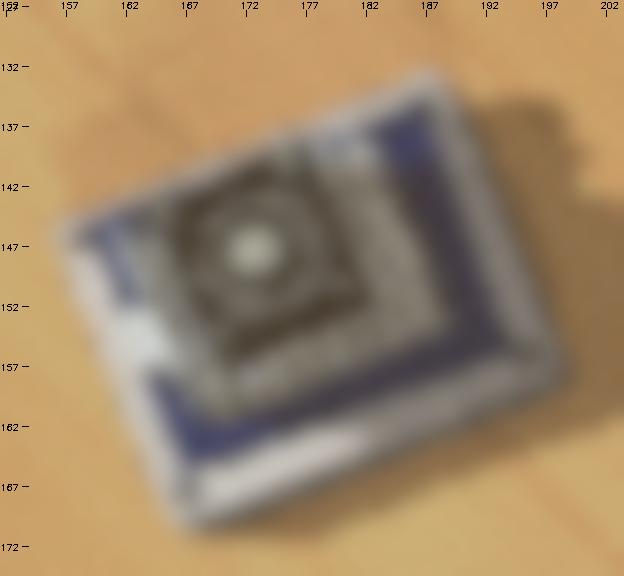

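View pics/za.png

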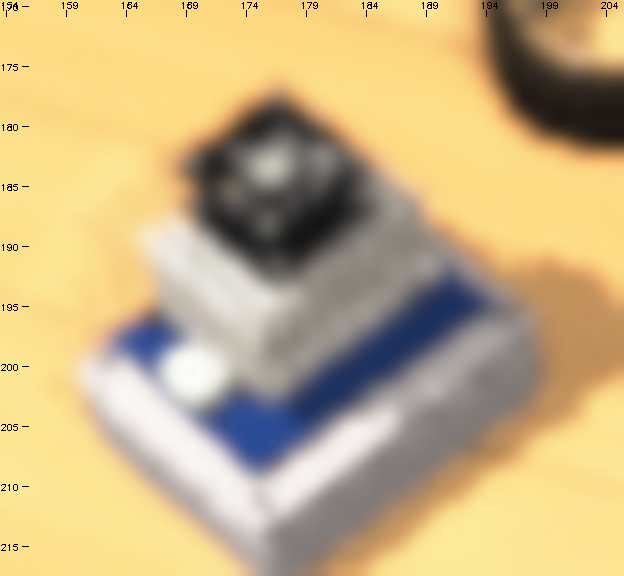

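```bash
python3 - <<'E'
from h import *
a=arm.get_image('scene');b=arm.get_image('top')
print('hub',tri(a,(175.8,183.25),b,(172.5,147.3)))
L=[('hub',b,(172.5,147.3),74),('hub',a,(175.8,183.2),74)]
L+=[('enc',b,u,24) for u in((156.7,145.5),(188.2,132.7),(199,157.3),(167.3,170.7))]
L+=[('enc',a,u,24) for u in((160.2,200.3),(175.3,211),(198.5,195.7))]
L+=[('brd',b,u,37) for u in((186.9,134.8),(194.4,155.7),(167.7,164.8))]+[('brd',a,(175.3,208.7),37)]
L+=[('snk',b,u,59) for u in((188.6,153.6),(169.4,161.1))]+[('snk',a,u,59) for u in((165.6,189.5),(175.6,197),(188.9,186.6))]
for n,p,u,z in L: print(n,p['shot']%2,u,np.round(atz(p,u,z),1))
print('tri sinkfront',tri(a,(175.6,197),b,(169.4,161.1)),'brdfront',tri(a,(175.3,208.7),b,(167.7,164.8)))
print('enc f,l,r',tri(a,(175.3,211),b,(167.3,170.7)),tri(a,(160.2,200.3),b,(156.7,145.5)),tri(a,(198.5,195.7),b,(199,157.3)))
E
```

```text
hub (array([685.93844111, 138.11872364,  76.17760147]), np.float64(1.5354038375188737))
hub 0 (172.5, 147.3) [686.6 139.2  74. ]
hub 1 (175.8, 183.2) [687.4 137.1  74. ]
enc 0 (156.7, 145.5) [697.9 177.   24. ]
enc 0 (188.2, 132.7) [720.7 117.8  24. ]
enc 0 (199, 157.3) [674.   98.5  24. ]
enc 0 (167.3, 170.7) [650.2 157.9  24. ]
enc 1 (160.2, 200.3) [697.6 175.2  24. ]
enc 1 (175.3, 211) [657.7 155.   24. ]
enc 1 (198.5, 195.7) [675.4  96.6  24. ]
brd 0 (186.9, 134.8) [714.6 118.5  37. ]
brd 0 (194.4, 155.7) [675.6 105.4  37. ]
brd 0 (167.7, 164.8) [659.8 154.7  37. ]
brd 1 (175.3, 208.7) [653.8 154.5  37. ]
snk 0 (188.6, 153.6) [676.8 113.   59. ]
snk 0 (169.4, 161.1) [664.  147.6  59. ]
snk 1 (165.6, 189.5) [692.5 159.5  59. ]
snk 1 (175.6, 197) [665.4 147.   59. ]
snk 1 (188.9, 186.6) [679.8 113.1  59. ]
tri sinkfront (array([663.76229493, 147.27434214,  61.12755076]), np.float64(0.004510969487713263)) brdfront (array([660.08606367, 154.82072411,  29.50218643]), np.float64(2.644749761523495))
enc f,l,r (array([649.20127775, 156.05396629,  35.62037985]), np.float64(0.4553226508292669)) (array([697.43662996, 176.01966074,  24.87458791]), np.float64(1.649766295571206)) (array([673.4214303 ,  97.63893769,  26.9726797 ]), np.float64(1.066735083874573))
```

```bash
cat > go.py <<'E'
import sys
from h import *
from scipy.spatial.transform import Rotation as R
def plan(x,y,z,psi,n=None,quiet=False):
    s=arm.read_state();p=np.array(s['position']);q=R.from_quat(s['ee_rot'])
    r=np.radians(psi);c,sn=np.cos(r),np.sin(r)
    t=R.from_matrix(np.array([[c,sn,0],[sn,-c,0],[0,0,-1.]]))
    print('pos',np.round(p,1),'F',np.round(s['contact_force'],1),'w',round(s['gripper_width'],1),'t',round(s['clock'],2),'j',np.round(s['joints'],2).tolist())
    X=np.array([x,y,z],float)
    rv=(q.inv()*t).as_rotvec()
    # calls: turn first, capped .45 rad and shift 95 mm per axis
    N=1
    while True:
        ok=True;out=[]
        cur=q;pc=p.copy()
        for i in range(N):
            sh=cur.inv().apply((X-p)/N)
            if np.abs(sh).max()>99 or np.abs(rv/N).max()>.49: ok=False
            out.append(np.r_[sh/100,rv/N/.5]);cur=cur*R.from_rotvec(rv/N)
        if ok:break
        N+=1
    for o in out: print(np.round(o,3).tolist(), 'rows>=',int(np.ceil(max(np.linalg.norm(o[:3])*2,np.linalg.norm(o[3:])*.5/.1499))))
if __name__=='__main__': plan(*map(float,sys.argv[1:5]))
E
python3 go.py 686.5 138 230 -70.5
```

```text
pos [271.7 562.8 303.9] F [-0.7  0.  -0.3] w 85.6 t 2.2 j [1.38, 0.38, 0.01, 0.0, -1.19, -0.26]
[0.93, 0.337, 0.123, -0.0, 0.0, 0.26] rows>= 2
[0.966, 0.214, 0.123, -0.0, 0.0, 0.26] rows>= 2
[0.986, 0.086, 0.123, -0.0, 0.0, 0.26] rows>= 2
[0.989, -0.042, 0.123, -0.0, 0.0, 0.26] rows>= 2
[0.975, -0.17, 0.123, -0.0, 0.0, 0.26] rows>= 2
[0.945, -0.295, 0.123, -0.0, 0.0, 0.26] rows>= 2
```

>>> apply_moves --increments '[[[0.31,0.11,0.04,0,0,0.09,1],[0.62,0.22,0.08,0,0,0.17,1],[0.93,0.34,0.12,0,0,0.26,1]]]'

```text
clock: 2.5
position: [341.2, 491.2, 291.8]
ee_rot: [0.958, -0.286, 0.0, -0.0]
contact_force: [0.1, 0.7, 0.5]
gripper_width: 85.5
```

>>> apply_moves --increments '[[[0.32,0.07,0.04,0,0,0.09,0.3],[0.64,0.14,0.08,0,0,0.17,0.3],[0.97,0.21,0.12,0,0,0.26,0.3]]]'

```text
clock: 2.8
position: [411.1, 420.1, 279.9]
ee_rot: [0.937, -0.348, 0.0, -0.0]
contact_force: [-0.2, 0.5, 0.6]
gripper_width: 55.9
```

>>> apply_moves --increments '[[[0.33,0.03,0.04,0,0,0.09,0.3],[0.66,0.06,0.08,0,0,0.17,0.3],[0.99,0.09,0.12,0,0,0.26,0.3]]]'

```text
clock: 3.1
position: [480.4, 348.7, 267.9]
ee_rot: [0.913, -0.408, 0.0, -0.0]
contact_force: [0.6, 0.1, -0.2]
gripper_width: 55.5
```

>>> apply_moves --increments '[[[0.33,-0.01,0.04,0,0,0.09,0.3],[0.66,-0.03,0.08,0,0,0.17,0.3],[0.99,-0.04,0.12,0,0,0.26,0.3]]]'

```text
clock: 3.4
position: [549.6, 277.7, 255.9]
ee_rot: [0.884, -0.467, 0.0, -0.0]
contact_force: [0.2, 0.2, -0.7]
gripper_width: 55.4
```

```bash
python3 go.py 686.5 138 230 -70.5
```

```text
pos [549.6 277.7 255.9] F [ 0.2  0.2 -0.7] w 55.4 t 3.4 j [0.73, 0.4, -0.09, 0.0, -1.08, -0.13]
[0.963, -0.171, 0.129, -0.0, 0.0, 0.259] rows>= 2
[0.933, -0.294, 0.129, -0.0, 0.0, 0.259] rows>= 2
```

Tracking is precise.

>>> apply_moves --increments '[[[0.32,-0.06,0.04,0,0,0.09,0.3],[0.64,-0.12,0.08,0,0,0.17,0.3],[0.96,-0.17,0.13,0,0,0.26,0.3]]]'

```text
clock: 3.7
position: [617.9, 208.2, 242.9]
ee_rot: [0.852, -0.523, 0.0, -0.0]
contact_force: [0.8, 0.2, -0.3]
gripper_width: 56.0
```

>>> apply_moves --increments '[[[0.31,-0.1,0.04,0,0,0.09,0.3],[0.62,-0.2,0.08,0,0,0.17,0.3],[0.93,-0.29,0.13,0,0,0.26,0.3],[0.93,-0.29,0.13,0,0,0.26,0.3]]]'

```text
clock: 4.1
position: [686.6, 136.3, 228.2]
ee_rot: [0.815, -0.579, -0.0, 0.001]
contact_force: [-1.2, 0.5, -0.9]
gripper_width: 55.3
```

```bash
python3 go.py 686.5 138 137 -70.5
python3 - <<'E'
from h import *
a=snap('scene','s3.png')
i=cv2.imread('pics/s3.png')[60:240,80:280]
cv2.imwrite('pics/s3z.png',cv2.resize(i,(667,600),interpolation=cv2.INTER_CUBIC))
E
```

```text
pos [686.6 136.3 228.2] F [-1.2  0.5 -0.9] w 55.3 t 4.1 j [0.43, 0.57, 0.11, 0.0, -1.12, -0.09]
[-0.017, -0.006, 0.912, 0.003, -0.001, -0.009] rows>= 2
```

View pics/s3z.png

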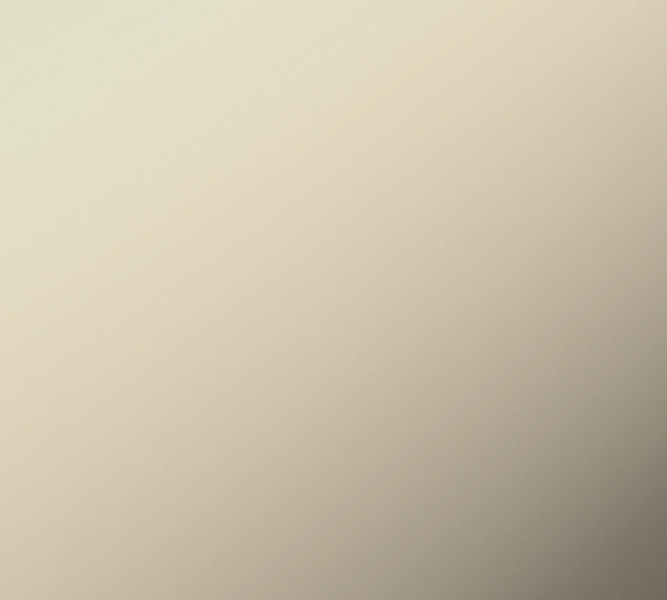

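>>> apply_moves --increments '[[[-0.01,0,0.2,0,0,0,0.3],[-0.02,0,0.45,0,0,0,0.3],[-0.02,0,0.65,0,0,0,0.3],[-0.02,0,0.65,0,0,0,0.3]]]'

```text
clock: 4.55
position: [682.1, 141.8, 161.6]
ee_rot: [0.817, -0.576, -0.002, 0.003]
contact_force: [-0.2, -0.7, -0.3]
gripper_width: 55.5
```

```bash
python3 go.py 686.5 138 137 -70.5
python3 - <<'E'
from h import *
a=snap('top','t3.png')
i=cv2.imread('pics/t3.png')[60:240,80:280]
cv2.imwrite('pics/t3z.png',cv2.resize(i,(667,600),interpolation=cv2.INTER_CUBIC))
E
```

```text
pos [682.1 141.8 161.6] F [-0.2 -0.7 -0.3] w 55.5 t 4.55 j [0.44, 0.62, 0.03, -0.0, -0.99, -0.09]
[0.05, -0.031, 0.246, 0.014, 0.001, 0.003] rows>= 1
```

View pics/t3z.png

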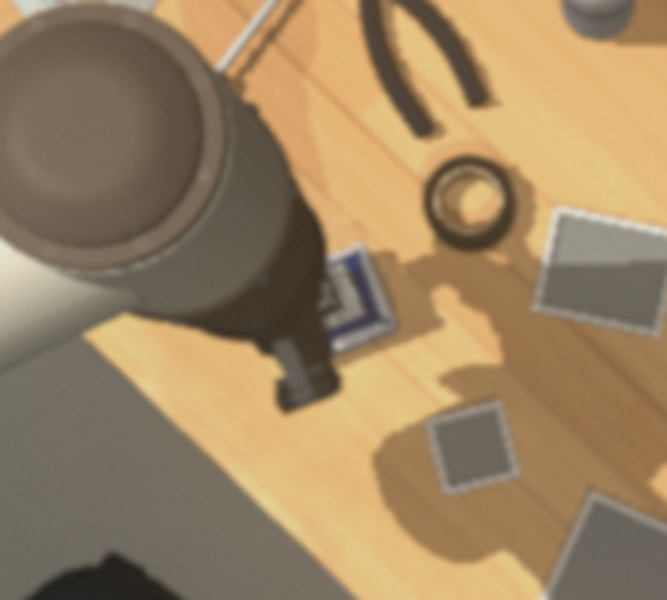

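>>> apply_moves --increments '[[[0.05,-0.03,0.02,0,0,0,0.3],[0.05,-0.03,0.02,0,0,0,0.3],[0.05,-0.03,0.02,0,0,0,0.3]]]'

```text
clock: 4.9
position: [689.3, 137.6, 164.2]
ee_rot: [0.817, -0.577, 0.001, -0.001]
contact_force: [0.1, 0.6, 0.2]
gripper_width: 55.3
```

```bash
python3 go.py 686.5 138 137 -70.5
```

```text
pos [689.3 137.6 164.2] F [0.1 0.6 0.2] w 55.3 t 4.9 j [0.43, 0.62, 0.05, 0.0, -0.99, -0.09]
[-0.013, 0.026, 0.272, -0.004, 0.0, 0.001] rows>= 1
```

```bash
cat > cmd.py <<'E'
import numpy as np
from scipy.spatial.transform import Rotation as R
rows=[[.93,.34,.12,.26],[.97,.21,.12,.26],[.99,.09,.12,.26],[.99,-.04,.12,.26],[.96,-.17,.13,.26],[.93,-.29,.13,.26],[-.02,0,.65,0],[.05,-.03,.02,0]]
p=np.array([271.707,562.827,303.912]);psi=-25.8/57.2958
q=R.from_quat([.97479,-.223118,0,0])
for r in rows:
    p=p+q.apply(np.array(r[:3])*100);q=q*R.from_rotvec([0,0,r[3]*.5]);print(p,q.as_quat())
E
python3 cmd.py
```

```text
[340.65800965 491.75831303 291.912     ] [ 0.95824037 -0.28596397  0.          0.        ]
[410.28464973 421.03256813 279.912     ] [ 0.93764223 -0.34760186  0.          0.        ]
[479.4942217  349.67407075 267.912     ] [ 0.91308394 -0.40777165  0.          0.        ]
[548.54987165 278.6225598  255.912     ] [ 0.88466923 -0.46621921  0.          0.        ]
[616.83997756 209.04194873 242.912     ] [ 0.85251811 -0.52269768  0.          0.        ]
[684.86772042 139.31228359 229.912     ] [ 0.81676637 -0.57696854  0.          0.        ]
[684.19929119 141.19727759 164.912     ] [ 0.81676637 -0.57696854  0.          0.        ]
[688.69785526 137.48743644 162.912     ] [ 0.81676637 -0.57696854  0.          0.        ]
```

>>> apply_moves --increments '[[[0,0,0,0,0,0,0.3],[0,0,0,0,0,0,0.3]]]'

```text
clock: 5.1
position: [688.9, 137.6, 163.4]
ee_rot: [0.817, -0.577, 0.0, -0.0]
contact_force: [0.9, 0.7, 0.0]
gripper_width: 55.4
```

>>> apply_moves --increments '[[[-0.01,0.02,0.1,0,0,0,0.2],[-0.01,0.02,0.19,0,0,0,0],[-0.01,0.02,0.26,0,0,0,0],[-0.01,0.02,0.26,0,0,0,0],[-0.01,0.02,0.26,0,0,0,-0.4],[-0.01,0.02,0.26,0,0,0,-0.6],[-0.01,0.02,0.26,0,0,0,-0.8],[-0.01,0.02,0.26,0,0,0,-1],[-0.01,0.02,0.26,0,0,0,-1]]]'

```text
clock: 6.0
position: [686.6, 137.9, 137.0]
ee_rot: [0.817, -0.577, 0.0, -0.0]
contact_force: [-0.2, 0.0, -0.3]
gripper_width: 23.1
```

```bash
python3 go.py 686.5 138 180 -70.5
python3 - <<'E'
from h import *
a=snap('top','t4.png')
i=cv2.imread('pics/t4.png')[60:240,80:280]
cv2.imwrite('pics/t4z.png',cv2.resize(i,(667,600),interpolation=cv2.INTER_CUBIC))
E
```

```text
pos [686.6 137.9 137. ] F [-0.2  0.  -0.3] w 23.1 t 6.0 j [0.43, 0.65, 0.02, -0.0, -0.94, -0.09]
[-0.002, 0.0, -0.43, -0.0, 0.0, 0.001] rows>= 1
```

View pics/t4z.png

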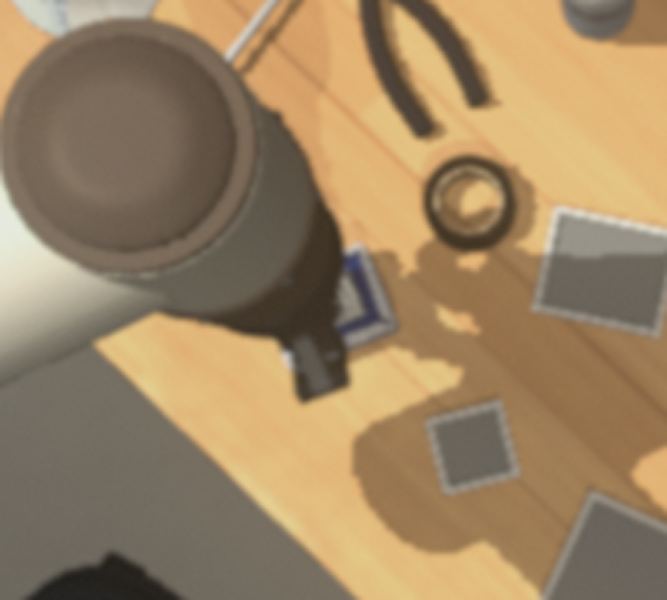

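>>> apply_moves --increments '[[[0,0,0,0,0,0,-1],[0,0,0,0,0,0,-1]]]'

```text
clock: 6.25
position: [686.6, 137.9, 137.0]
ee_rot: [0.817, -0.577, 0.0, -0.0]
contact_force: [0.1, 0.7, 0.0]
gripper_width: 23.4
```

>>> apply_moves --increments '[[[0,0,-0.1,0,0,0,-1],[0,0,-0.25,0,0,0,-1],[0,0,-0.43,0,0,0,-1],[0,0,-0.43,0,0,0,-1],[0,0,-0.43,0,0,0,-1]]]'

```text
clock: 6.75
position: [686.7, 138.0, 181.0]
ee_rot: [0.817, -0.577, 0.0, -0.001]
contact_force: [0.8, 0.1, 0.3]
gripper_width: 23.2
```

```bash
python3 go.py 606 58 120 -76
```

```text
pos [686.7 138.  181. ] F [0.8 0.1 0.3] w 23.2 t 6.75 j [0.43, 0.6, 0.06, -0.0, -1.02, -0.09]
[0.242, 0.515, 0.304, -0.002, 0.001, 0.096] rows>= 2
[0.267, 0.502, 0.305, -0.002, 0.001, 0.096] rows>= 2
```

>>> apply_moves --increments '[[[0.12,0.26,0,0,0,0.05,-1],[0.24,0.52,0.1,0,0,0.1,-1],[0.24,0.52,0.2,0,0,0.1,-1],[0.24,0.52,0.3,0,0,0.1,-1]]]'

```text
clock: 7.15
position: [645.3, 97.4, 149.1]
ee_rot: [0.802, -0.597, -0.0, 0.0]
contact_force: [0.1, 0.4, 0.4]
gripper_width: 23.4
```

>>> apply_moves --increments '[[[0.13,0.25,0.15,0,0,0.05,-1],[0.27,0.5,0.3,0,0,0.1,-1],[0.27,0.5,0.3,0,0,0.1,-1],[0.27,0.5,0.3,0,0,0.1,-1],[0.27,0.5,0.3,0,0,0.1,-1]]]'

```text
clock: 7.65
position: [606.9, 58.5, 120.1]
ee_rot: [0.787, -0.617, 0.001, -0.001]
contact_force: [0.2, 1.3, -0.0]
gripper_width: 23.2
```

```bash
python3 go.py 606 58 82 -76
python3 - <<'E'
from h import *
a=snap('top','t5.png');b=snap('scene','s5.png')
i=cv2.imread('pics/t5.png')[90:270,120:320];j=cv2.imread('pics/s5.png')[130:310,120:320]
cv2.imwrite('pics/t5z.png',np.hstack([cv2.resize(k,(400,360),interpolation=cv2.INTER_CUBIC) for k in (i,j)]))
E
```

```text
pos [606.9  58.5 120.1] F [ 0.2  1.3 -0. ] w 23.2 t 7.65 j [0.36, 0.54, -0.25, 0.0, -0.78, -0.12]
[0.003, 0.01, 0.381, -0.004, -0.0, -0.004] rows>= 1
```

View pics/t5z.png

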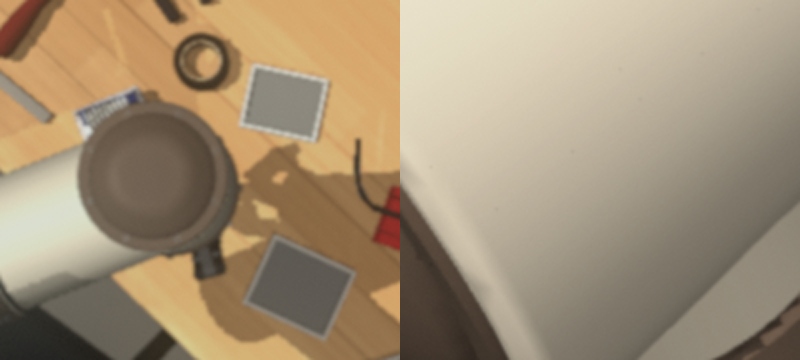

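>>> apply_moves --increments '[[[0,0.01,0.15,0,0,0,-1],[0,0.01,0.28,0,0,0,-1],[0,0.01,0.36,0,0,0,-1],[0,0.01,0.37,0,0,0,-1],[0,0.01,0.38,0,0,0,-1],[0,0.01,0.38,0,0,0,-1]]]'

```text
clock: 8.35
position: [604.8, 57.5, 82.2]
ee_rot: [0.787, -0.617, 0.0, -0.0]
contact_force: [-0.6, 0.8, -0.2]
gripper_width: 23.1
```

>>> apply_moves --increments '[[[0,0,0.01,0,0,0,-1],[0,0,0.015,0,0,0,-1],[0,0,0.015,0,0,0,-1]]]'

```text
clock: 8.65
position: [604.5, 57.4, 80.6]
ee_rot: [0.787, -0.617, 0.0, -0.0]
contact_force: [0.4, 0.7, -0.5]
gripper_width: 23.4
```

>>> apply_moves --increments '[[[0,-0.01,0.003,0,0,0,-1],[0,-0.01,0.007,0,0,0,-1],[0,-0.01,0.01,0,0,0,-1],[0,-0.01,0.01,0,0,0,-1]]]'

```text
clock: 9.05
position: [605.6, 57.7, 79.8]
ee_rot: [0.787, -0.617, 0.0, -0.0]
contact_force: [-0.8, -0.3, 1.5]
gripper_width: 23.2
```

>>> apply_moves --increments '[[[0,0,0,0,0,0,-0.3],[0,0,0,0,0,0,0],[0,0,0,0,0,0,0],[0,0,-0.05,0,0,0,0],[0,0,-0.2,0,0,0,0],[0,0,-0.45,0,0,0,0.2],[0,0,-0.7,0,0,0,0.2],[0,0,-1,0,0,0,0.2]]]'

```text
clock: 9.85
position: [604.9, 57.5, 180.0]
ee_rot: [0.787, -0.617, -0.001, 0.001]
contact_force: [0.4, 0.6, 0.5]
gripper_width: 51.4
```

```bash
python3 go.py 686 137 180 -70.5
```

```text
pos [604.9  57.5 180. ] F [0.4 0.6 0.5] w 51.4 t 9.85 j [0.36, 0.47, -0.2, -0.0, -0.91, -0.12]
[-0.579, -0.977, -0.002, 0.003, 0.0, -0.199] rows>= 3
```

>>> apply_moves --increments '[[[-0.15,-0.25,0,0,0,-0.05,0.2],[-0.3,-0.5,0,0,0,-0.1,0.2],[-0.45,-0.75,0,0,0,-0.15,0.2],[-0.58,-0.98,0,0,0,-0.2,0.2],[-0.58,-0.98,0,0,0,-0.2,0.2],[-0.58,-0.98,0,0,0,-0.2,0.2]]]'

```text
clock: 10.45
position: [686.5, 137.5, 179.0]
ee_rot: [0.817, -0.577, -0.0, 0.0]
contact_force: [0.1, -0.2, -0.5]
gripper_width: 51.1
```

```bash
python3 go.py 686 136.5 115 -70.5
python3 - <<'E'
from h import *
a=snap('top','t6.png')
for n in('fan_center','nest_fan_floor'): print([(round(m['conf'],2),np.round(m['at'],1),np.round(atz(a,m['at'],9.5),1)) for m in arm.mark_of(n,a)[:2]])
i=cv2.imread('pics/t6.png')[90:210,150:280]
cv2.imwrite('pics/t6z.png',cv2.resize(i,(650,600),interpolation=cv2.INTER_CUBIC))
E
```

```text
pos [686.5 137.5 179. ] F [ 0.1 -0.2 -0.5] w 51.1 t 10.45 j [0.43, 0.61, 0.06, -0.0, -1.02, -0.09]
[0.008, 0.007, 0.64, 0.002, 0.0, 0.001] rows>= 2
[(0.65, array([218.4, 192.5]), array([608.1,  64.6,   9.5]))]
[]
```

View pics/t6z.png

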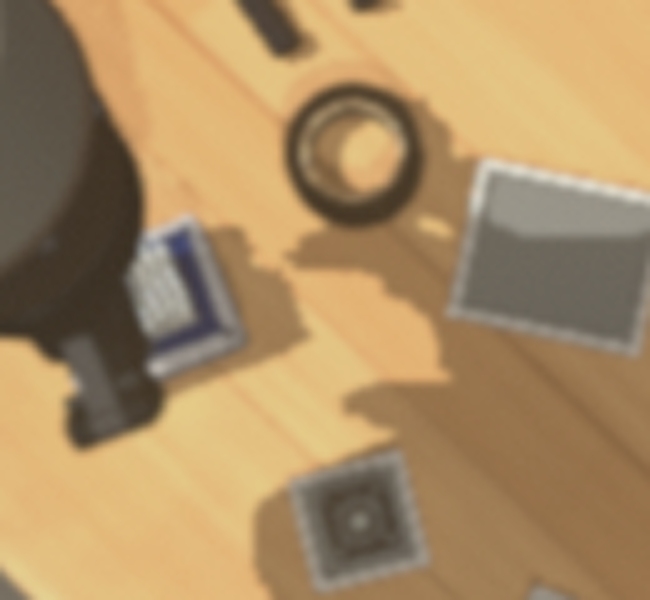

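Fan sits centred in its tray (zoom (358,520)). Next is the sink.

>>> apply_moves --increments '[[[0.01,0.01,0.2,0,0,0,0.2],[0.01,0.01,0.4,0,0,0,0.2],[0.01,0.01,0.55,0,0,0,0.2],[0.01,0.01,0.64,0,0,0,0.2],[0.01,0.01,0.64,0,0,0,0],[0.01,0.01,0.64,0,0,0,-0.3],[0.01,0.01,0.64,0,0,0,-0.5],[0.01,0.01,0.64,0,0,0,-1],[0.01,0.01,0.64,0,0,0,-1],[0.01,0.01,0.64,0,0,0,-1]]]'

```text
clock: 11.6
position: [686.5, 136.3, 116.3]
ee_rot: [0.817, -0.577, 0.0, -0.001]
contact_force: [-0.6, -0.2, 3.2]
gripper_width: 28.3
```

>>> apply_moves --increments '[[[0,0,0,0,0,0,-1],[0,0,0,0,0,0,-1]]]'

```text
clock: 11.8
position: [686.5, 136.3, 116.3]
ee_rot: [0.817, -0.577, 0.0, -0.001]
contact_force: [-0.7, 0.3, 3.5]
gripper_width: 28.3
```

>>> apply_moves --increments '[[[0,0,-0.1,0,0,0,-1],[0,0,-0.25,0,0,0,-1],[0,0,-0.45,0,0,0,-1],[0,0,-0.65,0,0,0,-1],[0,0,-0.65,0,0,0,-1],[0,0,-0.65,0,0,0,-1]]]'

```text
clock: 12.4
position: [686.1, 136.1, 181.0]
ee_rot: [0.817, -0.577, 0.0, -0.001]
contact_force: [-0.1, -0.3, -1.2]
gripper_width: 27.9
```

```bash
python3 go.py 436.5 -121.6 150 -74
```

```text
pos [686.1 136.1 181. ] F [-0.1 -0.3 -1.2] w 27.9 t 12.4 j [0.43, 0.6, 0.06, -0.0, -1.02, -0.09]
[0.399, 0.803, 0.077, -0.0, 0.0, 0.031] rows>= 2
[0.411, 0.797, 0.077, -0.0, 0.0, 0.031] rows>= 2
[0.423, 0.791, 0.077, -0.0, 0.0, 0.031] rows>= 2
[0.435, 0.784, 0.077, -0.0, 0.0, 0.031] rows>= 2
```

>>> apply_moves --increments '[[[0.13,0.27,0.02,0,0,0.01,-1],[0.27,0.53,0.05,0,0,0.02,-1],[0.4,0.8,0.08,0,0,0.03,-1]]]'

```text
clock: 12.7
position: [622.6, 70.8, 170.7]
ee_rot: [0.812, -0.583, -0.001, 0.001]
contact_force: [-0.9, 0.2, -0.3]
gripper_width: 28.4
```

>>> apply_moves --increments '[[[0.13,0.27,0.02,0,0,0.01,-1],[0.27,0.53,0.05,0,0,0.02,-1],[0.41,0.8,0.08,0,0,0.03,-1]]]'

```text
clock: 13.0
position: [559.8, 6.2, 163.1]
ee_rot: [0.808, -0.589, -0.001, 0.001]
contact_force: [0.4, -0.1, 0.2]
gripper_width: 28.4
```

>>> apply_moves --increments '[[[0.14,0.27,0.02,0,0,0.01,-1],[0.28,0.53,0.05,0,0,0.02,-1],[0.42,0.79,0.08,0,0,0.03,-1]]]'

```text
clock: 13.3
position: [497.4, -57.9, 155.3]
ee_rot: [0.804, -0.595, -0.001, 0.001]
contact_force: [0.2, 0.4, -0.0]
gripper_width: 28.3
```

>>> apply_moves --increments '[[[0.14,0.27,0.02,0,0,0.01,-1],[0.28,0.53,0.05,0,0,0.02,-1],[0.43,0.78,0.08,0,0,0.03,-1],[0.43,0.78,0.08,0,0,0.03,-1],[0.43,0.78,0.08,0,0,0.03,-1]]]'

```text
clock: 13.8
position: [436.5, -121.3, 147.9]
ee_rot: [0.799, -0.602, -0.0, 0.0]
contact_force: [1.3, 0.6, -1.0]
gripper_width: 28.1
```

```bash
python3 go.py 436.5 -121.6 83 -74
python3 - <<'E'
from h import *
a=snap('top','t7.png');b=snap('scene','s7.png')
i=cv2.imread('pics/t7.png')[100:370,120:420];j=cv2.imread('pics/s7.png')[100:370,120:420]
cv2.imwrite('pics/t7z.png',np.hstack([cv2.resize(k,(400,360),interpolation=cv2.INTER_CUBIC) for k in (i,j)]))
E
```

```text
pos [ 436.5 -121.3  147.9] F [ 1.3  0.6 -1. ] w 28.1 t 13.8 j [0.09, 0.29, -0.61, 0.0, -0.68, 0.19]
[0.003, 0.0, 0.649, 0.002, 0.0, 0.001] rows>= 2
```

View pics/t7z.png

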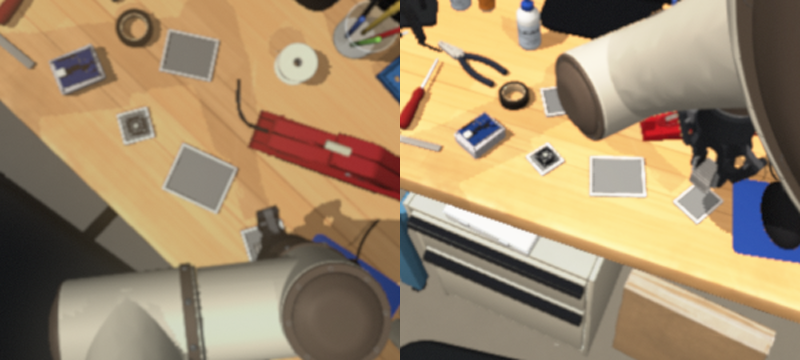

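Sink is held over its tray (scene-zoom (700,175)), and the board with its raised part is clear. Lowering.

>>> apply_moves --increments '[[[0,0,0.25,0,0,0,-1],[0,0,0.5,0,0,0,-1],[0,0,0.62,0,0,0,-1],[0,0,0.64,0,0,0,-1],[0,0,0.65,0,0,0,-1],[0,0,0.65,0,0,0,-1],[0,0,0.65,0,0,0,-1]]]'

```text
clock: 14.6
position: [437.7, -120.7, 84.1]
ee_rot: [0.799, -0.601, 0.001, -0.001]
contact_force: [0.6, 0.0, -1.2]
gripper_width: 28.2
```

>>> apply_moves --increments '[[[0,0,0.005,0,0,0,-1],[0,0,0.01,0,0,0,-1],[0,0,0.01,0,0,0,-1]]]'

```text
clock: 14.9
position: [437.1, -120.9, 82.6]
ee_rot: [0.799, -0.601, 0.0, -0.0]
contact_force: [0.7, 0.6, -0.5]
gripper_width: 28.6
```

>>> apply_moves --increments '[[[0,0,0.005,0,0,0,-1],[0,0,0.01,0,0,0,-1],[0,0,0.01,0,0,0,-1]]]'

```text
clock: 15.2
position: [437.0, -120.9, 81.3]
ee_rot: [0.799, -0.601, -0.0, 0.0]
contact_force: [-0.8, 0.3, -0.3]
gripper_width: 28.7
```

>>> apply_moves --increments '[[[0,0,0.005,0,0,0,-1],[0,0,0.01,0,0,0,-1],[0,0,0.01,0,0,0,-1]]]'

```text
clock: 15.5
position: [437.1, -120.9, 80.8]
ee_rot: [0.799, -0.601, 0.0, 0.0]
contact_force: [-1.7, 1.2, 4.7]
gripper_width: 28.2
```

Contact at the expected height; release.

>>> apply_moves --increments '[[[0,0,0,0,0,0,-0.2],[0,0,0,0,0,0,0],[0,0,0,0,0,0,0],[0,0,-0.05,0,0,0,0.1],[0,0,-0.2,0,0,0,0.2],[0,0,-0.45,0,0,0,0.4],[0,0,-0.7,0,0,0,0.5],[0,0,-1,0,0,0,0.5]]]'

```text
clock: 16.3
position: [436.5, -120.9, 181.2]
ee_rot: [0.799, -0.601, -0.001, 0.0]
contact_force: [-0.3, 0.7, -1.1]
gripper_width: 64.1
```

```bash
python3 go.py 686 137.5 150 -70.5
```

```text
pos [ 436.5 -120.9  181.2] F [-0.3  0.7 -1.1] w 64.1 t 16.3 j [0.09, 0.23, -0.57, -0.0, -0.77, 0.19]
[-0.448, -0.779, 0.077, 0.001, 0.0, -0.03] rows>= 2
[-0.436, -0.785, 0.077, 0.001, 0.0, -0.03] rows>= 2
[-0.424, -0.791, 0.077, 0.001, 0.0, -0.03] rows>= 2
[-0.413, -0.798, 0.078, 0.001, 0.0, -0.03] rows>= 2
```

>>> apply_moves --increments '[[[-0.15,-0.26,0,0,0,-0.01,0.5],[-0.3,-0.52,0,0,0,-0.02,0.5],[-0.45,-0.78,0,0,0,-0.03,0.5]]]'

```text
clock: 16.6
position: [500.1, -55.4, 181.3]
ee_rot: [0.804, -0.595, 0.0, -0.001]
contact_force: [0.2, 0.1, -0.0]
gripper_width: 64.0
```

>>> apply_moves --increments '[[[-0.15,-0.26,0,0,0,-0.01,0.5],[-0.3,-0.52,0,0,0,-0.02,0.5],[-0.44,-0.78,0,0,0,-0.03,0.5]]]'

```text
clock: 16.9
position: [561.9, 9.8, 180.7]
ee_rot: [0.808, -0.589, -0.0, -0.0]
contact_force: [0.4, -0.2, -0.4]
gripper_width: 64.3
```

```bash
python3 go.py 686 137.5 150 -70.5;python3 - <<'E'
from h import *
a=snap('top','t8.png')
i=cv2.imread('pics/t8.png')
k=lambda u,v:cv2.resize(i[v:v+60,u:u+65],(390,360),interpolation=cv2.INTER_CUBIC)
cv2.imwrite('pics/t8z.png',np.hstack([k(150,120),k(290,250)]))
for n,z in(('board_center',37),('sink_center',24)):
  for o in arm.outline_of(n,a)[:2]: print(n,round(o['conf'],2),rect(a,o['pixels'],z))
E
```

```text
pos [561.9   9.8 180.7] F [ 0.4 -0.2 -0.4] w 64.3 t 16.9 j [0.31, 0.4, -0.31, -0.0, -0.86, 0.01]
[-0.418, -0.786, 0.154, -0.0, 0.0, -0.029] rows>= 2
[-0.406, -0.792, 0.153, -0.0, 0.0, -0.029] rows>= 2
board_center 0.71 ((685.8843383789062, 139.1798858642578), (40.94141387939453, 52.81998062133789), 20.64057731628418)
board_center 0.3 ((669.8160400390625, 125.74524688720703), (38.98359680175781, 70.53923034667969), 45.25144958496094)
sink_center 0.61 ((437.8310546875, -117.62974548339844), (33.12748718261719, 42.0098991394043), 18.57878875732422)
```

View pics/t8z.png

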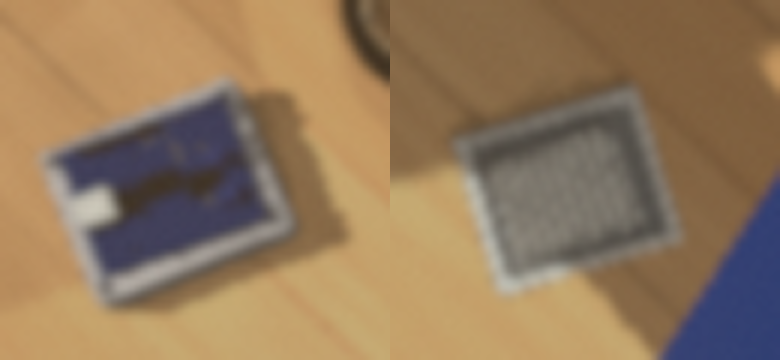

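>>> apply_moves --increments '[[[-0.14,-0.26,0.05,0,0,-0.01,0.5],[-0.28,-0.52,0.1,0,0,-0.02,0.5],[-0.42,-0.79,0.15,0,0,-0.03,0.5]]]'

```text
clock: 17.35
position: [623.4, 72.7, 165.6]
ee_rot: [0.812, -0.583, -0.0, 0.0]
contact_force: [1.2, -0.8, 0.2]
gripper_width: 63.9
```

>>> apply_moves --increments '[[[-0.13,-0.26,0.05,0,0,-0.01,0.5],[-0.27,-0.52,0.1,0,0,-0.02,0.5],[-0.4,-0.79,0.15,0,0,-0.04,0.5],[-0.4,-0.79,0.15,0,0,-0.04,0.5],[-0.4,-0.79,0.15,0,0,-0.04,0.5]]]'

```text
clock: 17.85
position: [684.9, 135.6, 149.7]
ee_rot: [0.818, -0.575, -0.001, 0.001]
contact_force: [-0.1, -0.6, -0.5]
gripper_width: 64.3
```

```bash
python3 go.py 686 138.5 99.5 -70
```

```text
pos [684.9 135.6 149.7] F [-0.1 -0.6 -0.5] w 64.3 t 17.85 j [0.43, 0.63, 0.02, -0.0, -0.96, -0.08]
[-0.023, -0.021, 0.502, 0.004, 0.0, -0.007] rows>= 2
```

>>> apply_moves --increments '[[[-0.02,-0.02,0.2,0,0,0,0.5],[-0.02,-0.02,0.4,0,0,0,0.5],[-0.02,-0.02,0.5,0,0,0,0.5],[-0.02,-0.02,0.5,0,0,0,0.4],[-0.02,-0.02,0.5,0,0,0,0.2],[-0.02,-0.02,0.5,0,0,0,0.1],[-0.02,-0.02,0.5,0,0,0,-1],[-0.02,-0.02,0.5,0,0,0,-1],[-0.02,-0.02,0.5,0,0,0,-1]]]'

```text
clock: 18.75
position: [687.7, 139.0, 102.3]
ee_rot: [0.818, -0.575, 0.001, -0.001]
contact_force: [-0.7, 0.1, 6.6]
gripper_width: 39.8
```

>>> apply_moves --increments '[[[0,0,0,0,0,0,-1],[0,0,0,0,0,0,-1]]]'

```text
clock: 18.95
position: [687.7, 139.0, 102.3]
ee_rot: [0.818, -0.575, 0.001, -0.001]
contact_force: [-0.9, -0.4, 6.6]
gripper_width: 39.7
```

>>> apply_moves --increments '[[[0,0,-0.05,0,0,0,-1],[0,0,-0.15,0,0,0,-1],[0,0,-0.3,0,0,0,-1],[0,0,-0.45,0,0,0,-1],[0,0,-0.45,0,0,0,-1],[0,0,-0.45,0,0,0,-1]]]'

```text
clock: 19.55
position: [687.0, 138.9, 146.4]
ee_rot: [0.818, -0.575, 0.0, -0.001]
contact_force: [0.3, -0.2, -0.4]
gripper_width: 39.4
```

```bash
python3 go.py 704 -21.5 140 -103;python3 - <<'E'
from h import *
a=snap('top','t9.png')
i=cv2.imread('pics/t9.png')[90:210,130:260]
cv2.imwrite('pics/t9z.png',cv2.resize(i,(650,600),interpolation=cv2.INTER_CUBIC))
E
```

```text
pos [687.  138.9 146.4] F [ 0.3 -0.2 -0.4] w 39.4 t 19.55 j [0.43, 0.64, 0.03, -0.0, -0.96, -0.08]
[0.783, 0.192, 0.031, -0.001, 0.001, 0.573] rows>= 2
[0.805, -0.037, 0.032, -0.001, 0.001, 0.573] rows>= 2
```

View pics/t9z.png

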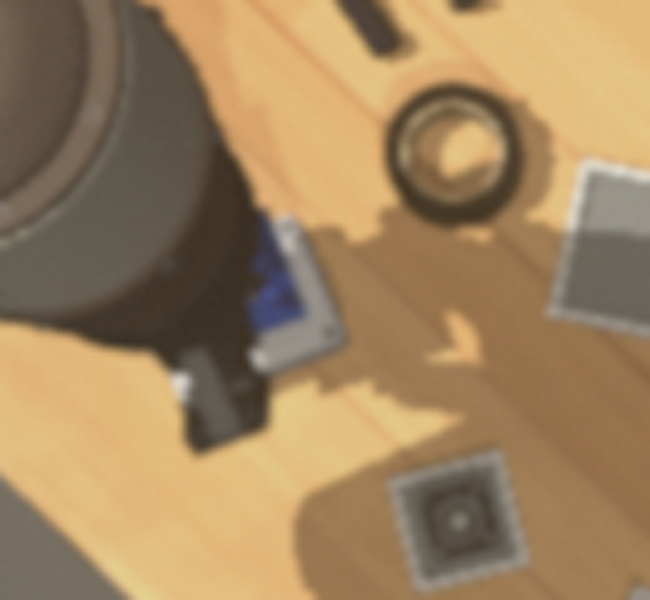

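Board is lifted and the enclosure is showing. Move to the board tray.

>>> apply_moves --increments '[[[0.26,0.06,0.01,0,0,0.19,-1],[0.52,0.13,0.02,0,0,0.38,-1],[0.78,0.19,0.03,0,0,0.57,-1]]]'

```text
clock: 19.9
position: [694.9, 58.3, 141.3]
ee_rot: [0.727, -0.686, -0.001, 0.001]
contact_force: [0.9, -0.1, 0.5]
gripper_width: 39.7
```

>>> apply_moves --increments '[[[0.26,-0.01,0.01,0,0,0.19,-1],[0.53,-0.02,0.02,0,0,0.38,-1],[0.8,-0.04,0.03,0,0,0.57,-1],[0.8,-0.04,0.03,0,0,0.57,-1],[0.8,-0.04,0.03,0,0,0.57,-1]]]'

```text
clock: 20.4
position: [703.9, -21.4, 138.4]
ee_rot: [-0.623, 0.782, 0.001, -0.001]
contact_force: [-0.5, 0.5, -0.6]
gripper_width: 40.3
```

```bash
python3 go.py 704 -21.5 83 -103;python3 - <<'E'
from h import *
a=snap('top','t10.png')
i=cv2.imread('pics/t10.png')[90:210,190:320]
cv2.imwrite('pics/t10z.png',cv2.resize(i,(650,600),interpolation=cv2.INTER_CUBIC))
E
```

```text
pos [703.9 -21.4 138.4] F [-0.5  0.5 -0.6] w 40.3 t 20.4 j [0.2, 0.65, 0.03, -0.0, -0.95, -0.42]
[0.001, -0.002, 0.554, 0.003, -0.001, 0.004] rows>= 2
```

View pics/t10z.png

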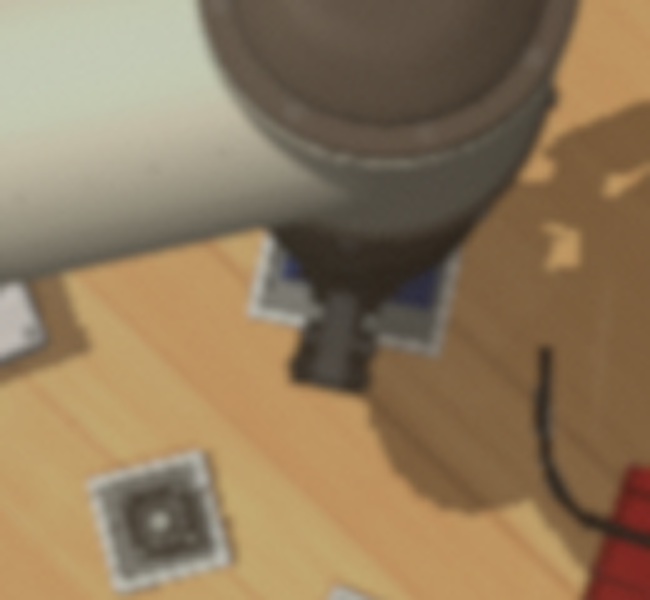

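The board is aligned with its tray, with blue showing evenly on both sides at zoom (290–430, 270). Lowering.

>>> apply_moves --increments '[[[0,0,0.2,0,0,0,-1],[0,0,0.42,0,0,0,-1],[0,0,0.53,0,0,0,-1],[0,0,0.55,0,0,0,-1],[0,0,0.55,0,0,0,-1],[0,0,0.55,0,0,0,-1]]]'

```text
clock: 21.05
position: [705.1, -20.3, 85.6]
ee_rot: [-0.624, 0.781, -0.001, 0.001]
contact_force: [0.3, 0.0, 0.9]
gripper_width: 39.8
```

>>> apply_moves --increments '[[[0,0,0.005,0,0,0,-1],[0,0,0.01,0,0,0,-1],[0,0,0.015,0,0,0,-1],[0,0,0.015,0,0,0,-1]]]'

```text
clock: 21.45
position: [704.3, -20.8, 83.1]
ee_rot: [-0.624, 0.782, -0.0, 0.0]
contact_force: [0.2, 0.4, -1.1]
gripper_width: 39.9
```

>>> apply_moves --increments '[[[0,0,0.005,0,0,0,-1],[0,0,0.01,0,0,0,-1],[0,0,0.01,0,0,0,-1]]]'

```text
clock: 21.75
position: [704.3, -20.7, 81.8]
ee_rot: [-0.624, 0.782, 0.0, -0.0]
contact_force: [-0.0, 0.3, -1.1]
gripper_width: 40.1
```

>>> apply_moves --increments '[[[0,0,0.005,0,0,0,-1],[0,0,0.01,0,0,0,-1],[0,0,0.01,0,0,0,-1]]]'

```text
clock: 22.05
position: [704.3, -20.7, 80.8]
ee_rot: [-0.624, 0.782, 0.0, -0.0]
contact_force: [0.2, -0.8, -0.5]
gripper_width: 39.7
```

>>> apply_moves --increments '[[[0,0,0.005,0,0,0,-1],[0,0,0.008,0,0,0,-1],[0,0,0.008,0,0,0,-1]]]'

```text
clock: 22.35
position: [704.4, -20.7, 80.3]
ee_rot: [-0.624, 0.782, -0.0, 0.0]
contact_force: [-0.3, -0.4, 0.1]
gripper_width: 39.7
```

>>> apply_moves --increments '[[[0,0,0.004,0,0,0,-1],[0,0,0.008,0,0,0,-1],[0,0,0.008,0,0,0,-1]]]'

```text
clock: 22.65
position: [704.4, -20.6, 80.3]
ee_rot: [-0.624, 0.782, -0.0, 0.0]
contact_force: [-1.9, 0.2, 6.1]
gripper_width: 40.1
```

>>> apply_moves --increments '[[[0,0,-0.003,0,0,0,0.1],[0,0,-0.003,0,0,0,0.3],[0,0,-0.003,0,0,0,0.3],[0,0,-0.05,0,0,0,0.4],[0,0,-0.2,0,0,0,0.5],[0,0,-0.45,0,0,0,0.7],[0,0,-0.7,0,0,0,0.7]]]'

```text
clock: 23.35
position: [704.5, -20.7, 151.0]
ee_rot: [-0.624, 0.782, -0.0, 0.0]
contact_force: [1.2, 0.2, 0.1]
gripper_width: 72.6
```

```bash
python3 go.py 685.7 137.8 145 -69.5
```

```text
pos [704.5 -20.7 151. ] F [1.2 0.2 0.1] w 72.6 t 23.35 j [0.2, 0.64, 0.04, 0.0, -0.97, -0.42]
[-0.752, 0.268, 0.03, -0.0, -0.0, -0.582] rows>= 2
[-0.797, 0.041, 0.03, -0.0, -0.0, -0.582] rows>= 2
```

>>> apply_moves --increments '[[[-0.25,0.09,0.01,0,0,-0.19,0.8],[-0.5,0.18,0.02,0,0,-0.38,0.8],[-0.75,0.27,0.03,0,0,-0.58,0.8]]]'

```text
clock: 23.65
position: [694.9, 59.1, 148.3]
ee_rot: [0.731, -0.682, 0.001, -0.001]
contact_force: [0.7, 0.4, -0.2]
gripper_width: 76.5
```

>>> apply_moves --increments '[[[-0.26,0.01,0.01,0,0,-0.19,0.8],[-0.53,0.03,0.02,0,0,-0.38,0.8],[-0.8,0.04,0.03,0,0,-0.58,0.8],[-0.8,0.04,0.03,0,0,-0.58,0.8],[-0.8,0.04,0.03,0,0,-0.58,0.8],[-0.8,0.04,0.03,0,0,-0.58,0.8]]]'

```text
clock: 24.25
position: [685.6, 137.3, 144.0]
ee_rot: [0.821, -0.571, 0.0, -0.0]
contact_force: [-0.7, -0.0, -0.9]
gripper_width: 76.7
```

```bash
python3 go.py 685.7 137.8 80 -69.5;python3 - <<'E'
from h import *
a=snap('top','t11.png')
i=cv2.imread('pics/t11.png')[90:210,150:310]
cv2.imwrite('pics/t11z.png',cv2.resize(i,(800,600),interpolation=cv2.INTER_CUBIC))
E
```

```text
pos [685.6 137.3 144. ] F [-0.7 -0.  -0.9] w 76.7 t 24.25 j [0.43, 0.64, 0.02, 0.0, -0.95, -0.07]
[-0.005, -0.002, 0.64, -0.001, -0.0, -0.006] rows>= 2
```

View pics/t11z.png

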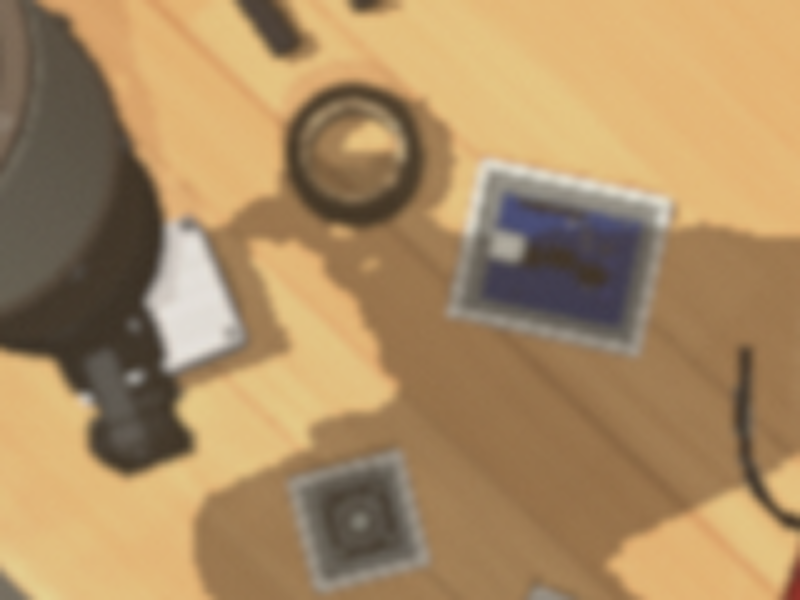

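>>> apply_moves --increments '[[[0,0,0.2,0,0,0,0.8],[0,0,0.4,0,0,0,0.8],[0,0,0.6,0,0,0,0.8],[0,0,0.67,0,0,0,0.8],[0,0,0.67,0,0,0,0.6],[0,0,0.67,0,0,0,0.4],[0,0,0.67,0,0,0,0.3],[0,0,0.67,0,0,0,-1],[0,0,0.67,0,0,0,-1],[0,0,0.67,0,0,0,-1]]]'

```text
clock: 25.3
position: [686.3, 138.3, 78.2]
ee_rot: [0.821, -0.57, 0.001, -0.001]
contact_force: [0.8, 0.5, 4.6]
gripper_width: 50.1
```

>>> apply_moves --increments '[[[0,0,0,0,0,0,-1],[0,0,0,0,0,0,-1]]]'

```text
clock: 25.5
position: [686.3, 138.3, 78.2]
ee_rot: [0.821, -0.571, 0.001, -0.001]
contact_force: [-0.2, -0.7, 5.2]
gripper_width: 50.7
```

Gripped (50.5 mm). The floor contact should be at TCP z ≈ 80.2.

>>> apply_moves --increments '[[[0,0,-0.05,0,0,0,-1],[0,0,-0.15,0,0,0,-1],[0,0,-0.35,0,0,0,-1],[0,0,-0.6,0,0,0,-1],[0,0,-0.8,0,0,0,-1],[0,0,-0.8,0,0,0,-1],[0,0,-0.8,0,0,0,-1]]]'

```text
clock: 26.2
position: [684.9, 138.0, 156.1]
ee_rot: [0.821, -0.571, -0.0, -0.0]
contact_force: [-0.3, -0.6, -1.7]
gripper_width: 50.4
```

```bash
python3 go.py 528.5 -32 140 -115.5;python3 - <<'E'
from h import *
a=snap('top','t12.png')
i=cv2.imread('pics/t12.png')[90:210,130:290]
cv2.imwrite('pics/t12z.png',cv2.resize(i,(800,600),interpolation=cv2.INTER_CUBIC))
E
```

```text
pos [684.9 138.  156.1] F [-0.3 -0.6 -1.7] w 50.4 t 26.2 j [0.43, 0.63, 0.03, -0.0, -0.97, -0.07]
[0.35, 0.686, 0.054, 0.0, 0.0, 0.534] rows>= 2
[0.518, 0.57, 0.054, 0.0, 0.0, 0.534] rows>= 2
[0.65, 0.413, 0.053, 0.0, 0.0, 0.534] rows>= 2
```

View pics/t12z.png

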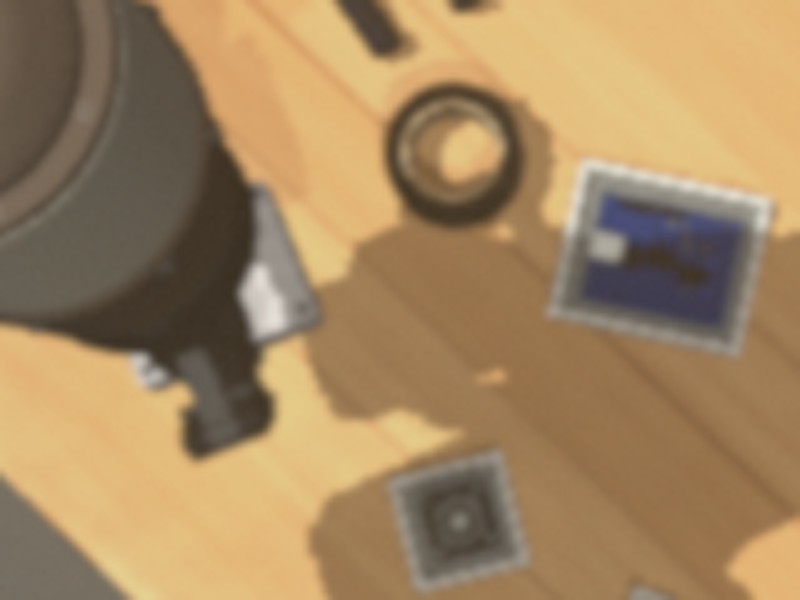

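>>> apply_moves --increments '[[[0.11,0.23,0,0,0,0.18,-1],[0.23,0.46,0,0,0,0.36,-1],[0.35,0.69,0.02,0,0,0.53,-1]]]'

```text
clock: 26.55
position: [631.5, 80.4, 152.4]
ee_rot: [0.737, -0.675, -0.001, 0.001]
contact_force: [0.4, 0.7, -1.1]
gripper_width: 50.2
```

>>> apply_moves --increments '[[[0.17,0.19,0.02,0,0,0.18,-1],[0.34,0.38,0.04,0,0,0.36,-1],[0.52,0.57,0.06,0,0,0.53,-1]]]'

```text
clock: 26.85
position: [579.2, 23.3, 146.5]
ee_rot: [-0.642, 0.767, 0.001, -0.002]
contact_force: [-0.2, 0.3, -0.7]
gripper_width: 50.7
```

>>> apply_moves --increments '[[[0.22,0.14,0.02,0,0,0.18,-1],[0.44,0.28,0.04,0,0,0.36,-1],[0.65,0.41,0.06,0,0,0.53,-1],[0.65,0.41,0.06,0,0,0.53,-1],[0.65,0.41,0.06,0,0,0.53,-1],[0.65,0.41,0.06,0,0,0.53,-1]]]'

```text
clock: 27.45
position: [529.7, -32.4, 141.8]
ee_rot: [-0.537, 0.844, 0.0, -0.0]
contact_force: [0.3, 0.7, -1.8]
gripper_width: 50.7
```

```bash
python3 go.py 528.5 -32 84 -115.5;python3 - <<'E'
from h import *
a=snap('top','t13.png');b=snap('scene','s13.png')
i=cv2.imread('pics/t13.png')[170:290,200:330];j=cv2.imread('pics/s13.png')[170:290,220:350]
cv2.imwrite('pics/t13z.png',np.hstack([cv2.resize(k,(400,370),interpolation=cv2.INTER_CUBIC) for k in(i,j)]))
E
```

```text
pos [529.7 -32.4 141.8] F [ 0.3  0.7 -1.8] w 50.7 t 27.45 j [0.24, 0.41, -0.43, 0.0, -0.74, -0.68]
[0.001, 0.012, 0.578, 0.0, -0.001, 0.014] rows>= 2
```

View pics/t13z.png

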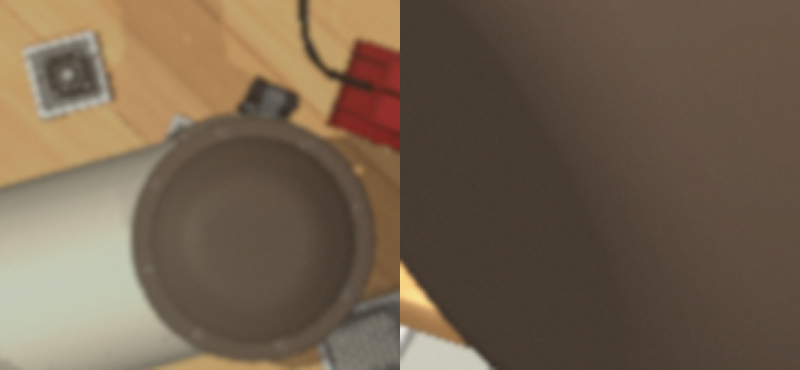

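>>> apply_moves --increments '[[[0,0.01,0.2,0,0,0.01,-1],[0,0.01,0.42,0,0,0.01,-1],[0,0.01,0.55,0,0,0.01,-1],[0,0.01,0.58,0,0,0.01,-1],[0,0.01,0.58,0,0,0.01,-1],[0,0.01,0.58,0,0,0.01,-1]]]'

```text
clock: 28.15
position: [529.1, -32.0, 84.9]
ee_rot: [-0.534, 0.845, -0.0, 0.001]
contact_force: [0.4, -0.0, -0.8]
gripper_width: 50.7
```

>>> apply_moves --increments '[[[0,0,0.005,0,0,0,-1],[0,0,0.01,0,0,0,-1],[0,0,0.015,0,0,0,-1],[0,0,0.015,0,0,0,-1]]]'

```text
clock: 28.55
position: [528.4, -32.3, 83.0]
ee_rot: [-0.534, 0.845, -0.0, 0.0]
contact_force: [-0.2, 0.2, -1.3]
gripper_width: 50.0
```

>>> apply_moves --increments '[[[0,0,0.005,0,0,0,-1],[0,0,0.01,0,0,0,-1],[0,0,0.01,0,0,0,-1]]]'

```text
clock: 28.85
position: [528.3, -32.3, 81.7]
ee_rot: [-0.534, 0.845, 0.0, -0.0]
contact_force: [-0.3, 0.7, -1.1]
gripper_width: 50.7
```

>>> apply_moves --increments '[[[0,0,0.005,0,0,0,-1],[0,0,0.01,0,0,0,-1],[0,0,0.01,0,0,0,-1]]]'

```text
clock: 29.15
position: [528.3, -32.3, 80.7]
ee_rot: [-0.534, 0.845, 0.0, -0.0]
contact_force: [-0.2, -0.6, -0.5]
gripper_width: 50.7
```

>>> apply_moves --increments '[[[0,0,0.005,0,0,0,-1],[0,0,0.008,0,0,0,-1],[0,0,0.008,0,0,0,-1]]]'

```text
clock: 29.45
position: [528.4, -32.3, 80.2]
ee_rot: [-0.534, 0.845, -0.0, 0.0]
contact_force: [-0.6, 0.5, 0.0]
gripper_width: 50.5
```

>>> apply_moves --increments '[[[0,0,0.004,0,0,0,-1],[0,0,0.008,0,0,0,-1],[0,0,0.008,0,0,0,-1]]]'

```text
clock: 29.75
position: [528.4, -32.3, 80.1]
ee_rot: [-0.534, 0.845, -0.0, 0.0]
contact_force: [-2.2, 1.9, 6.6]
gripper_width: 50.6
```

Contact at the predicted height; release and retreat up.

>>> apply_moves --increments '[[[0,0,-0.003,0,0,0,0.4],[0,0,-0.003,0,0,0,0.6],[0,0,-0.003,0,0,0,0.6],[0,0,-0.05,0,0,0,0.7],[0,0,-0.2,0,0,0,0.7],[0,0,-0.45,0,0,0,0.7],[0,0,-0.8,0,0,0,0.7],[0,0,-1,0,0,0,0.7]]]'

```text
clock: 30.55
position: [529.2, -32.3, 181.9]
ee_rot: [-0.534, 0.845, -0.001, 0.002]
contact_force: [0.9, 0.4, 0.3]
gripper_width: 72.9
```

```bash
python3 go.py 480 330 250 -60
```

```text
pos [529.2 -32.3 181.9] F [0.9 0.4 0.3] w 72.9 t 30.55 j [0.25, 0.35, -0.39, 0.0, -0.83, -0.69]
[-0.766, 0.499, -0.17, -0.002, 0.0, -0.484] rows>= 2
[-0.863, 0.302, -0.17, -0.002, 0.0, -0.484] rows>= 2
[-0.91, 0.086, -0.17, -0.002, 0.0, -0.484] rows>= 2
[-0.904, -0.134, -0.17, -0.002, 0.0, -0.484] rows>= 2
```

>>> apply_moves --increments '[[[-0.26,0.17,-0.06,0,0,-0.16,0.7],[-0.51,0.33,-0.12,0,0,-0.32,0.7],[-0.77,0.5,-0.17,0,0,-0.48,0.7]]]'

```text
clock: 30.85
position: [516.2, 59.4, 197.1]
ee_rot: [-0.632, 0.775, -0.0, 0.001]
contact_force: [0.8, 0.4, 0.6]
gripper_width: 72.6
```

>>> apply_moves --increments '[[[-0.29,0.1,-0.06,0,0,-0.16,0.7],[-0.58,0.2,-0.12,0,0,-0.32,0.7],[-0.86,0.3,-0.17,0,0,-0.48,0.7]]]'

```text
clock: 31.15
position: [504.1, 150.2, 213.9]
ee_rot: [0.721, -0.693, 0.0, -0.0]
contact_force: [-0.1, -0.2, -0.5]
gripper_width: 72.4
```

>>> apply_moves --increments '[[[-0.3,0.03,-0.06,0,0,-0.16,0.7],[-0.6,0.06,-0.12,0,0,-0.32,0.7],[-0.91,0.09,-0.17,0,0,-0.48,0.7]]]'

```text
clock: 31.45
position: [491.7, 240.7, 230.9]
ee_rot: [0.799, -0.602, 0.0, -0.0]
contact_force: [0.6, 0.1, -0.4]
gripper_width: 72.7
```

>>> apply_moves --increments '[[[-0.3,-0.04,-0.06,0,0,-0.16,0.7],[-0.6,-0.09,-0.12,0,0,-0.32,0.7],[-0.9,-0.13,-0.17,0,0,-0.48,0.7],[-0.9,-0.13,-0.17,0,0,-0.48,0.7],[-0.9,-0.13,-0.17,0,0,-0.48,0.7]]]'

```text
clock: 31.95
position: [479.6, 330.1, 247.1]
ee_rot: [0.864, -0.503, -0.0, 0.0]
contact_force: [-0.7, 0.1, -0.4]
gripper_width: 72.6
```

```bash
python3 - <<'E'
from h import *
a=snap('top','t14.png');b=snap('scene','s14.png')
G=dict(fan=(606,58,14),sink=(436.5,-121.6,16),board=(704,-21.5,-13),enclosure=(528.5,-32,-25.5))
for n,z in(('fan',17),('sink',24),('board',15),('enclosure',26)):
  for p,s in((a,'top'),(b,'scene')):
    for o in arm.outline_of(n+'_center',p)[:1]:
      c=rect(p,o['pixels'],z);print(n,s,round(o['conf'],2),np.round(c[0],1),np.round(c[1],1),round(c[2],1),'tray',G[n])
  A=arm.mark_of(n+'_center',a);B=arm.mark_of(n+'_center',b)
  if A and B: print('  tri',np.round(tri(a,A[0]['at'],b,B[0]['at'])[0],1), A[0]['conf'])
for n in('spool_center','tape_center'):
  A=arm.mark_of(n,a);print(n,A[0]['at'] if A else None)
i=cv2.imread('pics/t14.png')[100:320,170:390];j=cv2.imread('pics/s14.png')[130:300,190:390]
cv2.imwrite('pics/t14z.png',np.hstack([cv2.resize(i,(400,400),interpolation=cv2.INTER_CUBIC),cv2.resize(j,(400,400),interpolation=cv2.INTER_CUBIC)]))
E
```

```text
fan top 0.64 [606.5  56.7] [28.  26.1] 17.2 tray (606, 58, 14)
sink top 0.82 [ 438.7 -117.1] [34.2 41.3] 18.6 tray (436.5, -121.6, 16)
board top 0.57 [702.7 -21.3] [56.7 43.2] 77.3 tray (704, -21.5, -13)
enclosure top 0.71 [527.9 -32. ] [67.3 51.8] 65.5 tray (528.5, -32, -25.5)
spool_center [338.7, 144.4]
tape_center [218.8, 120.5]
```

View pics/t14z.png

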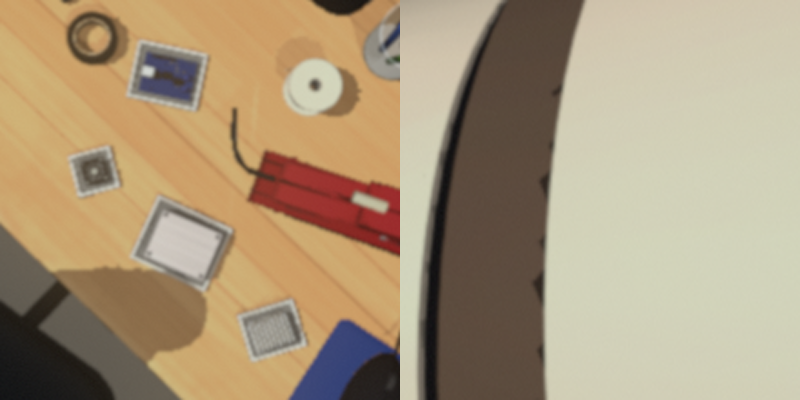

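```bash
python3 -c "
from bench import arm
print(arm.job_done())"
```

```text
the job is handed in; nothing more can be done
None
```

I took the module apart and set all four parts in their own trays, the same way up. I lowered each part until light contact with the tray floor, then released it. I handed the job in at about 32 s. No verdict was given.

**Positions:** In the last top picture, the fan, board and enclosure lie about 1.5 mm or less from their tray centres. The sink is about 5 mm off, within the 10 mm limit. The long sides are within about 3° of the trays'.

**Heights:** The sink, board and enclosure touched down within about 0.5 mm of the height expected from their grasps. The fan's touch was a faint 1.5 N, and the top view shows it flat and centred.

**Bystanders:** I never touched the spool or the tape roll, and both look unmoved. The network's tape mark shifted by about 3 pixels from the first look. I took that as detection scatter, because the tape's early outline box agrees with the last mark.

**Not checked:** The last scene view was blocked by the arm, so the final check rests on the top camera alone.

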